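# Find the latched button on the hut's supply station and release it

## Robot

A 7-joint arm with a two-finger parallel gripper is mounted at the origin on the work surface. World frame = base frame: x ahead of the robot, y to its left, z up, the work surface at z = 0. Lengths are in m, angles in rad, forces in N, time in s.
With the tool pointing down it reaches from about 0.4 to 0.85 m from the base axis. Payload 10.4 kg.
Tool frame: the origin (TCP) lies between the finger pads; the fingertips stand ahead of it and the grasp point (between the pads) lies 5 mm behind it (manip.tip_extent is the z of the fingertips in the tool frame, in m); z points along the fingers, y is the line along which they close (so a half turn about z gives the same grasp; the last joint's range is limited). The gripper opens to 85 mm and grips with 20 to 120 N. Pads are 22 mm wide; open, the fingers measure 114 mm over their backs; the gripper's body (76 mm by 85 mm) begins 54 mm behind the grasp point. The pads swing forward as they close: fully open they stand 13 mm farther back than shut.
Start: joints at [-1.249, 0.332, -0.065, 1.46, 0.022, 1.35, -0.088], TCP at [0.211, 0.588, 0.245] pointing down, gripper open.
Joint ranges: [-2.6, 2.6], [-0.5, 2.12], [-1.47, 1.34], [0.16, 2.42], [-1.27, 4.41], [0.06, 2.06], [-2.6, 2.6]. Speed limits (rad/s): [2.22, 2.22, 2.79, 2.79, 3.14, 3.14, 3.14].

## Interface

Orientations are given as a unit quaternion [x, y, z, w].
In Python, from workcell import status, viewer, manip gives the robot as it stands.
- The arm moves only by the tool play_rows, never from a script. Its argument "plan" is one flat list of numbers, 7 for each row, row after row: the turn, a rotation vector about the tool's x, y, z in degrees, then the shift along the tool's x, y, z in m, then the opening, from 0 (shut) to 1 (fully open). In form: [ax, ay, az, dx, dy, dz, grip, ax, ay, az, dx, dy, dz, grip, ...]. A call has 1 to 20 rows; each row is the pose to reach, as a shift and turn from the pose commanded when the call began, along the tool's axes at that moment; what a row does not reach only later rows make up. A row lasts 1/8 s, in which the tool goes at most 62.5 mm and 10.7 degrees, less where a joint would pass 70% of its speed; a pose out of reach is approached as far as the arm can. A call with a gripper value outside its range is refused whole. The fingers move at their own pace and stop on an object; "squeeze" is the grip in N (left out, the last holds). Time passes only in rows, so rows that repeat a pose let the fingers close. It gives the time, the measured TCP pose, the force, the opening and the grip force at its end, in the units of the state.
- status.get_obs(): the state, without advancing time (a new reading comes with each control period).
- viewer.camera(name): name is "scene" or "top" or "wrist"; returns the picture (400x640x3 uint8, red, green, blue); there is no depth.
- viewer.camera_model(name): a dict with "fx", "fy", "cx", "cy" (pixels), "R" (3x3) and "t" (3): a world point X has camera coordinates R X + t. Camera axes: x right, y down, z forward; pixel columns grow to the right and rows downward; lengths in m; the calibration is good to about 2 mm. A picture is of the moment at which its call begins: read the wrist's pose just before it. camera_model takes no time and is no camera call; for the wrist camera it gives the pose at the moment of the call.
- manip.hand_in(): hands the job in; it is judged then, once.
The state is a dict: "clock": time; "joint_pos": joint angles; "joint_velocities": joint speeds; "tau": joint torques, N m; "position": TCP position; "ee_rot": TCP orientation; "ft_force": force on the tool from outside, world axes, zero at the start; "torque": the same for the moment, N m; "grip_width": opening from 0.0 (shut) to 1.0 (fully open); "grasp_force": force on a finger pad.
Only numpy, scipy, OpenCV 4.12 (cv2) and the standard library are available. Lean on these libraries where they do the work, as an engineer would, in place of code of your own. Each camera call takes 0.05 s, during which the arm holds its last target. There are 200 camera calls.

## Task

One of the four push buttons on the grey supply station on the table has been left latched in. Tap each button lightly with the fingertips, one after the other along the row starting from the steel conduit end, to feel which one it is, without switching any of them; when all four have been felt, press the latched one fully in and let go, so that it springs out and all four buttons stand out. Leave the mug, the carabiner and the ice screw where they are.

Things in the scene. Friction and masses are not known exactly. Their poses are not given: they have to be found in the camera images.
- station: Fixed grey push-button station, 96 x 268 mm, screwed flat on the table; origin at the centre of its underside, its top face 62 mm above the table. Its y axis runs along the row of buttons towards the end where a steel conduit elbow (18 mm thick, reaching 198 mm from the centre) leaves the box; z is up.
- place1 (a point): Centre of the first button place counted from the conduit end, on the station's top face (62 mm above the table). Places lie 54 mm apart in one row.
- place2 (a point): Centre of the second button place counted from the conduit end, on the station's top face (62 mm above the table). Places lie 54 mm apart in one row.
- place3 (a point): Centre of the third button place counted from the conduit end, on the station's top face (62 mm above the table). Places lie 54 mm apart in one row.
- place4 (a point): Centre of the fourth button place counted from the conduit end, on the station's top face (62 mm above the table). Places lie 54 mm apart in one row.
- key_a_top (a point): Centre of the upper face of round white button a (28 mm across). All four buttons are alike and any of them may be at any place. Standing out, this face is 84 mm above the table (22 mm above the station's top face, 16 mm above the steel collar, which is 37 mm across and 6 mm high); latched in, 79 mm; pressed fully in, 76 mm.
- key_b_top (a point): Centre of the upper face of round white button b (28 mm across). All four buttons are alike and any of them may be at any place. Standing out, this face is 84 mm above the table (22 mm above the station's top face, 16 mm above the steel collar, which is 37 mm across and 6 mm high); latched in, 79 mm; pressed fully in, 76 mm.
- key_c_top (a point): Centre of the upper face of round white button c (28 mm across). All four buttons are alike and any of them may be at any place. Standing out, this face is 84 mm above the table (22 mm above the station's top face, 16 mm above the steel collar, which is 37 mm across and 6 mm high); latched in, 79 mm; pressed fully in, 76 mm.
- key_d_top (a point): Centre of the upper face of round white button d (28 mm across). All four buttons are alike and any of them may be at any place. Standing out, this face is 84 mm above the table (22 mm above the station's top face, 16 mm above the steel collar, which is 37 mm across and 6 mm high); latched in, 79 mm; pressed fully in, 76 mm.
- key_a (a joint): Depth of button a in m: 0 standing out, about 0.005 latched in, 0.008 fully in. Push-push switch: pressed right to the bottom (beyond about 0.0075) and let go it changes over, a button that stood out stays latched, a latched one springs out; pressed less far it returns to where it was. It starts to yield at 3 N when standing out and at about 5 to 7 N when latched, and needs about 10 N to go fully in, where it stops hard.
- key_b (a joint): Depth of button b in m: 0 standing out, about 0.005 latched in, 0.008 fully in. Push-push switch: pressed right to the bottom (beyond about 0.0075) and let go it changes over, a button that stood out stays latched, a latched one springs out; pressed less far it returns to where it was. It starts to yield at 3 N when standing out and at about 5 to 7 N when latched, and needs about 10 N to go fully in, where it stops hard.
- key_c (a joint): Depth of button c in m: 0 standing out, about 0.005 latched in, 0.008 fully in. Push-push switch: pressed right to the bottom (beyond about 0.0075) and let go it changes over, a button that stood out stays latched, a latched one springs out; pressed less far it returns to where it was. It starts to yield at 3 N when standing out and at about 5 to 7 N when latched, and needs about 10 N to go fully in, where it stops hard.
- key_d (a joint): Depth of button d in m: 0 standing out, about 0.005 latched in, 0.008 fully in. Push-push switch: pressed right to the bottom (beyond about 0.0075) and let go it changes over, a button that stood out stays latched, a latched one springs out; pressed less far it returns to where it was. It starts to yield at 3 N when standing out and at about 5 to 7 N when latched, and needs about 10 N to go fully in, where it stops hard.
- mug: Blue mug, 82 mm high, 80 mm across; origin at the centre of its underside. Stands beyond the station.
- carabiner: Orange oval carabiner lying flat, about 100 x 65 mm, 16 mm high; origin at its middle on the table. Lies on the robot's side of the station.
- ice_screw: Steel ice screw lying on the table, tube 17 mm thick and about 140 mm long with an aluminium hanger; origin under the tube, 30 mm from its head. Lies beyond the station.
Mind the look-alikes: they are no part of the job. Of the things that look like the ice_screw, take the one that is farthest from the robot's base at the start. Of the things like the carabiner, leave any that is green; of the rest the larger one is meant.

How it is judged:
By the outcome, as a careful person would: the job done as asked, in the order asked, and still so for the second after the job is handed in, with the robot touching nothing.
It also fails if it takes over 48 s, if anything falls off the work surface, if the arm or the gripper's body presses on something with over 40 N, if the wrist force passes 120 N, or if a joint passes its speed limit or range.

## Working session

There is one attempt and no reset: what is moved stays moved. The work goes in short steps, Python scripts to look and compute and a tool call to move; the robot and the scene stay as the last step left them, time stands still between calls to the robot, and variables do not carry over. Pictures are saved under pics/ and viewed, at most 10 in all, crops included, and the job is handed in when it is done.

Besides the shell and the picture viewer there is one more tool, called after "Call:" as name(argument=value, ...) on one line, values as JSON. play_rows: Moves the arm, as the interface text tells. Its arguments: {"type":"object","properties":{"plan":{"type":"array","items":{"type":"number"}},"squeeze":{"type":"number"}},"required":["plan"]}

```bash
mkdir -p pics; python3 - <<'E'
from workcell import status, viewer, manip
import cv2, numpy as np
s=status.get_obs()
print({k:np.round(v,3).tolist() for k,v in s.items()}, manip.tip_extent)
for n in ("scene","top"):
    im=viewer.camera(n); cv2.imwrite(f"pics/{n}0.png",im[:,:,::-1]); m=viewer.camera_model(n); print(n,{k:np.round(v,3).tolist() for k,v in m.items()})
E
```

```text
{'clock': 0.0, 'joint_pos': [-1.249, 0.333, -0.065, 1.461, 0.022, 1.35, -0.089], 'joint_velocities': [0.002, 0.001, -0.001, 0.001, 0.0, 0.001, 0.002], 'tau': [-0.0, -62.544, 0.049, -39.16, 0.016, 0.01, -0.0], 'position': [0.211, 0.588, 0.245], 'ee_rot': [0.172, 0.985, -0.001, -0.0], 'ft_force': [-0.32, -0.46, 0.594], 'torque': [-0.013, -0.012, -0.003], 'grasp_force': 0.0, 'grip_width': 0.995} 0.014
scene {'fx': 464.803, 'fy': 464.803, 'cx': 318.771, 'cy': 195.724, 'R': [[0.264, 0.965, 0.005], [0.741, -0.2, -0.641], [-0.618, 0.173, -0.767]], 't': [-0.182, -0.344, 1.471]}
top {'fx': 408.645, 'fy': 408.645, 'cx': 321.337, 'cy': 201.459, 'R': [[-0.006, -0.999, 0.036], [-0.998, 0.003, -0.067], [0.067, -0.037, -0.997]], 't': [0.007, 0.544, 0.92]}
```

View pics/scene0.png

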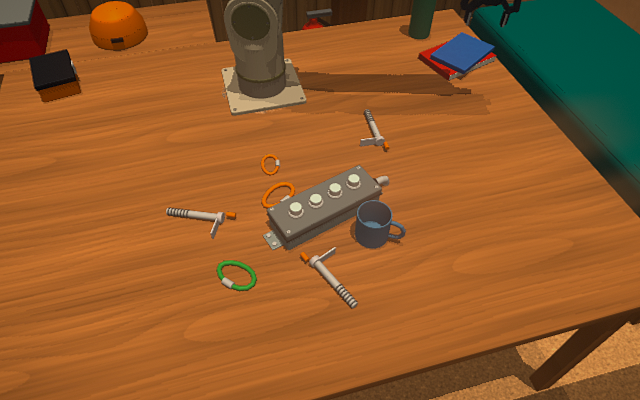

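View pics/top0.png

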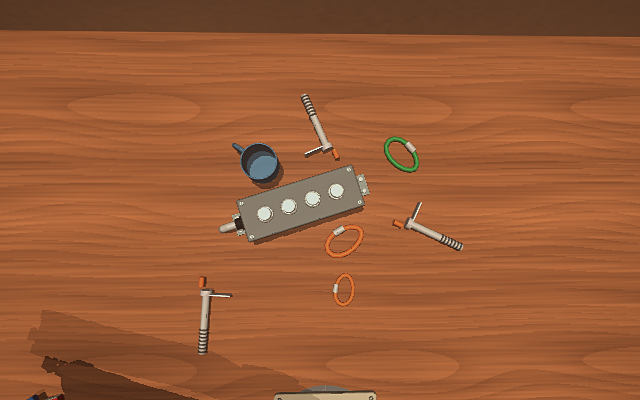

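The scene view shows the station with its buttons at (296,209), (316,200), (335,190) and (354,180), and the conduit at the right (382,181). In the top view the buttons are at (265,214), (289,206), (312,199) and (336,191), with the conduit at the left (229,228), so place 1 is (265,214) in top and (354,180) in scene.

Look-alikes in the top view:
- **Ice screws:** (318,125), (430,233) and (205,320). The one at (318,125) is farthest from the base and beyond the station.
- **Carabiners:** green (401,154) is out. Of the two orange ones, (344,241) is larger than (344,290).

None of these gets touched.

```bash
cat > h.py <<'E'
import cv2, numpy as np
from workcell import status, viewer, manip
from scipy.spatial.transform import Rotation as Ro
def P(m): 
    K=np.array([[m['fx'],0,m['cx']],[0,m['fy'],m['cy']],[0,0,1]]); return K@np.c_[np.array(m['R']),np.array(m['t'])]
def onplane(m,uv,z):
    R=np.array(m['R']);t=np.array(m['t']);c=-R.T@t
    d=R.T@np.array([(uv[0]-m['cx'])/m['fx'],(uv[1]-m['cy'])/m['fy'],1]); return c+d*(z-c[2])/d[2]
def blobs(im,box):
    x0,y0,x1,y1=box; h=cv2.cvtColor(im,cv2.COLOR_RGB2HSV)
    m=((h[...,2]>195)&(h[...,1]<50)).astype(np.uint8); k=np.zeros_like(m);k[y0:y1,x0:x1]=m[y0:y1,x0:x1]
    n,_,st,c=cv2.connectedComponentsWithStats(k)
    return [(st[i,4],*c[i]) for i in range(1,n) if st[i,4]>30]
E
python3 - <<'E'
from h import *
np.set_printoptions(precision=4,suppress=True)
res={}
for n,b in (("scene",(280,165,365,222)),("top",(250,178,350,228))):
    im=cv2.imread(f"pics/{n}0.png")[:,:,::-1].copy(); B=blobs(im,b); print(n,np.array(B))
    res[n]=np.array(B)[:,1:]; x0,y0,x1,y1=b
ms,mt=viewer.camera_model("scene"),viewer.camera_model("top")
a=res["scene"]; a=a[np.argsort(-a[:,0])]; b=res["top"]; b=b[np.argsort(b[:,0])]
if len(a)==len(b):
    X=cv2.triangulatePoints(P(ms),P(mt),a.T,b.T);print((X[:3]/X[3]).T)
for q in b: print("top@84",onplane(mt,q,.084))
for q in a: print("scene@84",onplane(ms,q,.084))
im=[cv2.resize(cv2.imread("pics/scene0.png")[150:250,250:400],None,fx=4,fy=4,interpolation=cv2.INTER_CUBIC)]
cv2.imwrite("pics/c1.png",im[0])
E
```

```text
scene [[ 63.     353.4921 177.9365]
 [ 69.     334.6957 187.029 ]
 [ 76.     315.3026 197.8816]
 [ 78.     295.2564 206.2436]]
top [[141.     335.9149 190.4468]
 [139.     312.1511 197.8273]
 [138.     287.9348 205.5797]
 [133.     263.6541 212.9925]]
[[ 0.5165  0.1308  0.0854]
 [ 0.532   0.0794  0.085 ]
 [ 0.5486  0.0279  0.0807]
 [ 0.5639 -0.0231  0.0849]]
top@84 [0.516  0.1289 0.084 ]
top@84 [0.5315 0.0776 0.084 ]
top@84 [0.5479 0.0261 0.084 ]
top@84 [ 0.5636 -0.0248  0.084 ]
scene@84 [0.5155 0.1328 0.084 ]
scene@84 [0.5315 0.0812 0.084 ]
scene@84 [0.5516 0.0286 0.084 ]
scene@84 [ 0.5636 -0.0217  0.084 ]
```

View pics/c1.png

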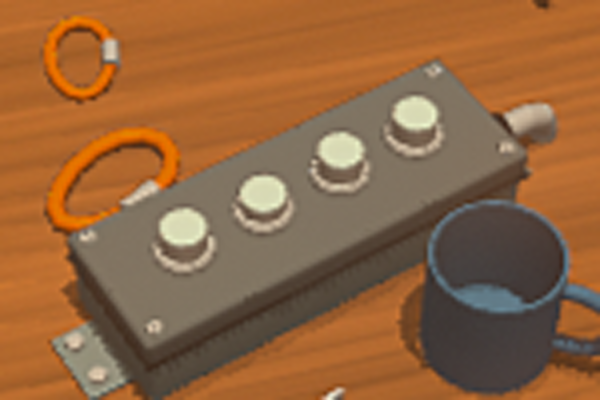

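Triangulated tops are at (0.5165,0.131), (0.532,0.079), (0.5485,0.028) and (0.564,-0.024). The spacing is 54 mm as described. In the crop the third place seems lower, with its top at (263,195), which touch should confirm. I'm closing the fingers and moving above place 1.

Call:
play_rows(plan=[0,0,0,-0.044,-0.033,0.01,0,0,0,0,-0.088,-0.066,0.02,0,0,0,0,-0.132,-0.098,0.03,0,0,0,0,-0.177,-0.131,0.04,0,0,0,0,-0.221,-0.164,0.05,0,0,0,0,-0.265,-0.197,0.06,0,0,0,0,-0.309,-0.229,0.07,0,0,0,0,-0.354,-0.262,0.08,0,0,0,0,-0.398,-0.295,0.09,0,0,0,0,-0.442,-0.328,0.1,0,0,0,0,-0.442,-0.328,0.1,0,0,0,0,-0.442,-0.328,0.1,0,0,0,0,-0.442,-0.328,0.1,0,0,0,0,-0.442,-0.328,0.1,0])

```text
clock: 1.85
position: [0.516, 0.1312, 0.1454]
ee_rot: [0.171, 0.985, 0.0, -0.0]
ft_force: [0.9, 0.2, 0.0]
grip_width: 0.0
grasp_force: 0.0
```

```bash
cat > st.py <<'E'
from h import *
np.set_printoptions(precision=4,suppress=True)
s=status.get_obs(); R=Ro.from_quat(s['ee_rot']).as_matrix(); p=np.array(s['position'])
print(s['clock'],p,np.array(s['ft_force']),s['grip_width'],manip.tip_extent, "tip z",p[2]+R[2,2]*manip.tip_extent)
print(R)
for n,q in zip("1234",[(.5163,.130),(.532,.0788),(.5483,.0272),(.5638,-.0238)]):
    print(n,R.T@np.array([q[0]-p[0],q[1]-p[1],0]))
E
python3 st.py; python3 - <<'E'
from h import *
im=viewer.camera("wrist");cv2.imwrite("pics/w1.png",im[:,:,::-1])
E
```

```text
1.85 [0.516  0.1312 0.1454] [0.8598 0.2404 0.0334] 0.00012464223918252204 0.014 tip z 0.13142383172044136
[[-0.9418  0.3363  0.0001]
 [ 0.3363  0.9418  0.0005]
 [ 0.0001  0.0005 -1.    ]]
1 [-0.0007 -0.0011 -0.    ]
2 [-0.0327 -0.044  -0.    ]
3 [-0.0654 -0.0871 -0.    ]
4 [-0.0972 -0.1299 -0.0001]
```

View pics/w1.png

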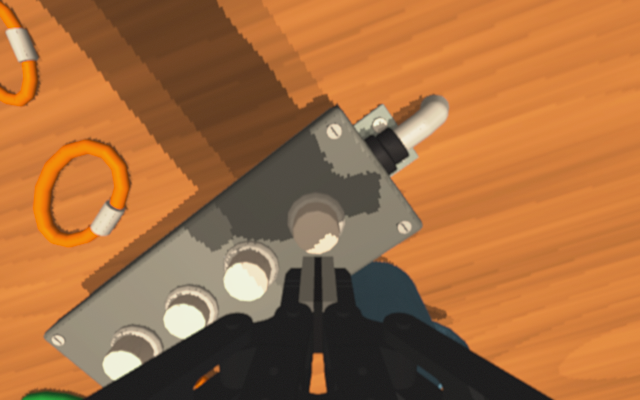

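The wrist view shows button 1 at (316,228) with the shut fingertips at about (317,280). I'll check where the tool axis meets z=0.084 in this picture, and where the rays put button 1.

```bash
python3 - <<'E'
from h import *
m=viewer.camera_model("wrist"); p=status.get_obs()['position']
def pr(X): q=P(m)@np.r_[X,1]; return q[:2]/q[2]
print(pr([p[0],p[1],.084]),pr([p[0],p[1],.131]))
for uv in [(316,228),(248,275),(186,315),(127,358)]: print(onplane(m,uv,.084))
E
```

```text
[316.98097045 231.44698844] [316.89801044 272.91203053]
[0.51386906 0.13122074 0.084     ]
[0.52890765 0.08231994 0.084     ]
[0.54201298 0.03442885 0.084     ]
[ 0.55909375 -0.01706118  0.084     ]
```

The axis meets button 1 within about 2 mm, so I'll go down until the tip is 2 mm into the standing height.

Call:
play_rows(plan=[0,0,0,-0.0005,-0.001,0.02,0,0,0,0,-0.0005,-0.001,0.035,0,0,0,0,-0.0005,-0.001,0.042,0,0,0,0,-0.0005,-0.001,0.045,0,0,0,0,-0.0005,-0.001,0.047,0,0,0,0,-0.0005,-0.001,0.048,0,0,0,0,-0.0005,-0.001,0.049,0,0,0,0,-0.0005,-0.001,0.049,0,0,0,0,-0.0005,-0.001,0.049,0])

```text
clock: 3.02
position: [0.5167, 0.1291, 0.0966]
ee_rot: [0.172, 0.985, 0.0, 0.0]
ft_force: [-0.6, -0.5, 3.9]
grip_width: -0.002
grasp_force: 1.7
```

3.9 N at tip 82.6 mm, so button 1 stands out. I'll lift 16 mm, then go to place 2 at the same depth.

Call:
play_rows(plan=[0,0,0,0,0,-0.008,0,0,0,0,0,0,-0.016,0,0,0,0,-0.016,-0.0215,-0.016,0,0,0,0,-0.032,-0.043,-0.016,0,0,0,0,-0.032,-0.043,-0.016,0,0,0,0,-0.032,-0.043,-0.009,0,0,0,0,-0.032,-0.043,-0.005,0,0,0,0,-0.032,-0.043,-0.003,0,0,0,0,-0.032,-0.043,-0.002,0,0,0,0,-0.032,-0.043,-0.001,0,0,0,0,-0.032,-0.043,0,0,0,0,0,-0.032,-0.043,0,0,0,0,0,-0.032,-0.043,0,0])

```text
clock: 4.65
position: [0.532, 0.078, 0.0964]
ee_rot: [0.171, 0.985, 0.0, -0.0]
ft_force: [-2.0, 2.1, 3.2]
grip_width: -0.004
grasp_force: 1.8
```

3.2 N at tip 82.4 mm, so button 2 stands out too. Next is place 3.

Call:
play_rows(plan=[0,0,0,0,0,-0.008,0,0,0,0,0,0,-0.016,0,0,0,0,-0.016,-0.0215,-0.016,0,0,0,0,-0.0325,-0.043,-0.016,0,0,0,0,-0.0325,-0.043,-0.016,0,0,0,0,-0.0325,-0.043,-0.009,0,0,0,0,-0.0325,-0.043,-0.005,0,0,0,0,-0.0325,-0.043,-0.003,0,0,0,0,-0.0325,-0.043,-0.002,0,0,0,0,-0.0325,-0.043,-0.001,0,0,0,0,-0.0325,-0.043,0,0,0,0,0,-0.0325,-0.043,0,0,0,0,0,-0.0325,-0.043,0,0])

```text
clock: 6.28
position: [0.5482, 0.0263, 0.0963]
ee_rot: [0.172, 0.985, 0.0, 0.0]
ft_force: [-0.3, -0.2, -0.7]
grip_width: -0.002
grasp_force: 0.0
```

There is no force at tip 82.3 mm, so button 3 is lower. I'll go on gently until it's touched.

Call:
play_rows(plan=[0,0,0,0,0,0.001,0,0,0,0,0,0,0.002,0,0,0,0,0,0,0.003,0,0,0,0,0,0,0.0035,0,0,0,0,0,0,0.004,0,0,0,0,0,0,0.004,0])

```text
clock: 7.02
position: [0.5482, 0.0263, 0.0927]
ee_rot: [0.172, 0.985, 0.0, 0.0]
ft_force: [-2.0, 0.6, 5.8]
grip_width: -0.002
grasp_force: 2.9
```

Contact with 5.8 N at tip 78.7 mm, so button 3 is the latched one. Place 4 is still to be felt.

Call:
play_rows(plan=[0,0,0,0,0,-0.01,0,0,0,0,0,0,-0.02,0,0,0,0,-0.016,-0.0215,-0.02,0,0,0,0,-0.032,-0.0425,-0.02,0,0,0,0,-0.032,-0.0425,-0.02,0,0,0,0,-0.032,-0.0425,-0.013,0,0,0,0,-0.032,-0.0425,-0.009,0,0,0,0,-0.032,-0.0425,-0.007,0,0,0,0,-0.032,-0.0425,-0.006,0,0,0,0,-0.032,-0.0425,-0.005,0,0,0,0,-0.032,-0.0425,-0.004,0,0,0,0,-0.032,-0.0425,-0.004,0,0,0,0,-0.032,-0.0425,-0.004,0])

```text
clock: 8.65
position: [0.5639, -0.0243, 0.0964]
ee_rot: [0.171, 0.985, 0.0, -0.0]
ft_force: [-2.2, 2.3, 4.0]
grip_width: 0.0
grasp_force: 1.8
```

Button 4 gives 4.0 N at tip 82.4 mm, so it stands out. I'll go back to place 3 and press it in until the force shows the stop.

Call:
play_rows(plan=[0,0,0,0,0,-0.008,0,0,0,0,0,0,-0.016,0,0,0,0,0.016,0.0215,-0.016,0,0,0,0,0.032,0.0425,-0.016,0,0,0,0,0.032,0.0425,-0.016,0,0,0,0,0.032,0.0425,-0.006,0,0,0,0,0.032,0.0425,0,0,0,0,0,0.032,0.0425,0.003,0,0,0,0,0.032,0.0425,0.005,0,0,0,0,0.032,0.0425,0.006,0,0,0,0,0.032,0.0425,0.007,0,0,0,0,0.032,0.0425,0.0075,0,0,0,0,0.032,0.0425,0.0075,0,0,0,0,0.032,0.0425,0.0075,0])

```text
clock: 10.4
position: [0.548, 0.0254, 0.0898]
ee_rot: [0.172, 0.985, -0.0, -0.0]
ft_force: [-7.3, -2.0, 15.1]
grip_width: 0.001
grasp_force: 7.4
```

15 N at 75.8 mm means it is at the stop. I'll push slightly more to be sure, then release straight up.

Call:
play_rows(plan=[0,0,0,0,0,0.0005,0,0,0,0,0,0,0.0005,0])

```text
clock: 10.65
position: [0.548, 0.0254, 0.0896]
ee_rot: [0.172, 0.985, -0.0, -0.0]
ft_force: [-9.9, -3.0, 17.9]
grip_width: -0.002
grasp_force: 9.0
```

Call:
play_rows(plan=[0,0,0,0,0,-0.005,0,0,0,0,0,0,-0.015,0,0,0,0,0,0,-0.05,0,0,0,0,0,0,-0.1,0,0,0,0,0.05,0,-0.15,0,0,0,0,0.1,0,-0.17,0,0,0,0,0.15,0,-0.17,0,0,0,0,0.15,0.05,-0.17,0,0,0,0,0.15,0.1,-0.17,0,0,0,0,0.15,0.15,-0.17,0,0,0,0,0.15,0.2,-0.17,0,0,0,0,0.15,0.25,-0.17,0,0,0,0,0.15,0.3,-0.17,0,0,0,0,0.15,0.3,-0.17,0,0,0,0,0.15,0.3,-0.17,0])

```text
clock: 12.52
position: [0.5086, 0.3587, 0.2582]
ee_rot: [0.172, 0.985, -0.0, 0.0]
ft_force: [0.7, 0.1, -0.1]
grip_width: 0.002
grasp_force: 0.0
```

```bash
python3 - <<'E'
from h import *
np.set_printoptions(precision=4,suppress=True)
A={}
for n,b in (("scene",(280,165,365,222)),("top",(250,178,350,228))):
    im=viewer.camera(n); cv2.imwrite(f"pics/{n}1.png",im[:,:,::-1]); A[n]=np.array(blobs(im,b)); print(n,A[n])
a=A["scene"][:,1:]; a=a[np.argsort(-a[:,0])]; b=A["top"][:,1:]; b=b[np.argsort(b[:,0])]
if len(a)==len(b)==4:
    X=cv2.triangulatePoints(P(viewer.camera_model("scene")),P(viewer.camera_model("top")),a.T,b.T);print((X[:3]/X[3]).T)
print(status.get_obs()['position'],status.get_obs()['ft_force'])
cv2.imwrite("pics/c2.png",cv2.resize(cv2.imread("pics/scene1.png")[150:250,250:400],None,fx=4,fy=4,interpolation=cv2.INTER_CUBIC))
E
```

```text
scene [[ 64.     353.5    177.875 ]
 [ 71.     334.7183 187.0423]
 [ 71.     315.169  196.4648]
 [ 79.     295.2152 206.2911]]
top [[142.     335.8592 190.4577]
 [139.     312.     197.5324]
 [142.     287.9789 205.4155]
 [139.     263.9928 213.    ]]
[[ 0.5165  0.1304  0.0858]
 [ 0.5323  0.0794  0.0853]
 [ 0.5487  0.0279  0.086 ]
 [ 0.5639 -0.0231  0.0847]]
[0.5087 0.3581 0.2588] [ 0.0672 -0.0077 -0.6445]
```

View pics/c2.png

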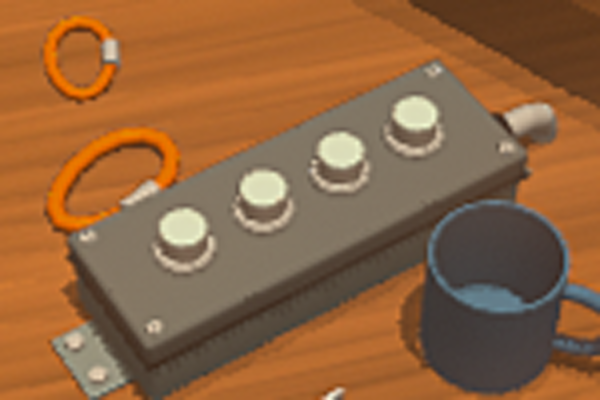

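All four tops now measure 85–86 mm. In the crop the third button at (263,188) stands out like its neighbours, and the mug and both orange carabiners are where they were.

```bash
python3 -c "
from workcell import manip; print(manip.hand_in())"
```

```text
the job is handed in; nothing more can be done
None
```

I tapped all four buttons in order from the conduit end, found the third one latched, and pressed it fully in; it sprang out, all four now stand out, and the job is handed in.

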